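# Zero a coating probe, then hold it on the marked spot

### The job

Take the orange pencil-shaped coating probe out of its white stand, zero it by pressing its sprung tip squarely down on the bare steel disc in the yellow cup for about a second, then set the tip inside the white ring on the blue coated panel, with the probe square to the sloping panel, and press lightly so that the sprung tip goes about half way in. Finish while still holding the probe there like that: do not put it down or let go. Never press hard on either surface, and leave the bottle, beaker, timer and petri dish where they are.

Things in the scene. Friction and masses are not known exactly. Their poses are not given: they have to be found in the camera images.
- probe: loose round probe, 0.12 kg, hanging upright in the stand. Origin: middle of its nose face; z runs up its length, away from the tip. Along z: steel barrel 0 to 50 mm (22 mm diameter), black collar 50 to 58 (34 diameter, rests on the stand's top), orange sleeve 58 to 124 (24 diameter, the place to hold), black cap to 133. The sprung tip sticks out 16 mm below the nose.
- probe_tip (a point): the end of the probe's sprung tip (8 mm diameter, rounded), on the probe's axis, 16 mm below the nose when free; it moves up into the nose as it is pressed. Its z axis is parallel to the probe's.
- plunger (a joint): how far the sprung tip is pressed into the probe, m: 0 free, 0.012 fully in. Spring: about 0.8 N to start moving, 2.9 N half way, 5 N fully in; beyond that it is rigid.
- probe_stand: fixed stand: aluminium base 100 x 90 x 10 mm and a white block 54 x 54 mm whose top is 85 mm above the worktop, with an upright hole of 27 mm diameter in which the probe hangs; lift the probe at least 70 mm straight up to clear it. Origin: centre of its underside, z up.
- zero_spot (a point): centre of the level upper face of the bare steel disc (56 mm diameter, 24 mm above the worktop) that sits in a yellow plastic cup 74 mm across; fixed. z axis up.
- zero_disc: the steel disc with its yellow cup, fixed. Origin: centre of its underside, on the worktop.
- spot (a point): centre of the white ring (22 mm outer, 17 mm inner diameter) on the blue panel's upper face; z is square to the face, outward and upward, x runs up the slope, y along the level hinge edge. The panel slopes 11 to 22 degrees, facing roughly to the robot. The ring's centre lies 55 mm up from the hinge, 12 mm to +y of the panel's middle.
- panel: the blue coated panel, 98 x 80 mm, in its aluminium tray 104 x 90 mm on a stiff hinge that stays put under light pressing; origin on the hinge line 44 mm above the worktop, in the middle of its near edge; axes as for spot.
- panel_rest: grey fixed rest that carries the panel, base 126 x 112 mm, side cheeks 56 mm high at the panel's near edge. Origin: centre of its underside, z up. (Furniture to keep the hand clear of: a vacuum pump some 0.3 m tall at the right, beyond x = 0.57 and right of y = -0.17, from x = 0.75 on right of y = -0.07; a tall evaporator with its bath at the left, left of y = 0.38.)
- amber_bottle: loose amber bottle, 46 mm diameter, 88 mm tall, bystander; origin at the centre of its underside
- timer: loose white timer lying flat, 62 x 66 x 18 mm, bystander; origin at the centre of its underside
- beaker: loose glass beaker, 46 x 52 mm, 58 mm tall, bystander; origin at the centre of its underside
- petri: loose glass petri dish, 62 mm diameter, 14 mm high, bystander; origin at the centre of its underside

How it is judged (in metres and radians):
On the way, in this order (a step that is already met when the one before it is completed fails the run):
1. the probe is lifted clear out of the stand (its nose at least 10 mm above the stand's top), carried by the gripper (z of probe in the frame of probe_stand above 0.095 m and contact force between probe and probe_stand below 0.1 N and contact force between the fingers and probe above 1 N), for 0.2 s.
2. zeroing: the probe, within 10 degrees of upright, presses its sprung tip at least 2 mm in on the bare steel disc, for half a second (distance between probe_tip and zero_spot below 0.026 m and angle between the z axis of probe and the z axis of zero_spot, either way round below 0.175 rad and value of joint plunger above 0.002 m and contact force between probe and zero_disc above 0.5 N), for 0.5 s.
At the end, for the whole second after the job is handed in: The probe is held still in the fingers, its tip inside the white ring (within 8.5 mm of its centre), its axis within 10 degrees of square to the panel, the sprung tip pressed 2.5 to 10.5 mm in (of 12), the force on the panel 0.7 to 8 N, and touching neither stand nor disc (distance between probe_tip and spot below 0.0085 m and angle between the z axis of probe and the z axis of spot, either way round below 0.175 rad and value of joint plunger between 0.0025 and 0.0105 m and contact force between probe and panel between 0.7 and 8 N and contact force between the fingers and probe above 1 N and contact force between probe and probe_stand below 0.1 N and contact force between probe and zero_disc below 0.1 N and linear speed of probe below 0.02 m/s); the arm keeps its last pose, push and grip.
It fails at once if the panel or the steel disc is pressed hard by the probe (over 15 N) (contact force between probe and panel above 15 N or contact force between probe and zero_disc above 15 N).
It fails at once if the bottle, beaker, timer or petri dish is moved more than 3 cm (distance of any of amber_bottle, timer, beaker, petri from where it was at the start of the episode above 0.03 m).
It also fails if it takes over 54 s, if anything falls off the work surface, if the arm or the gripper's body presses on something with over 40 N, if the wrist force passes 120 N, or if a joint passes its speed limit or range.

### The arm

A 6-joint arm with a two-finger parallel gripper is mounted at the origin on a cart in front of the work surface, level with it; the furniture and walls round the work are solid. World frame = base frame: x ahead of the robot, y to its left, z up, the work surface at z = 0. Lengths are in m, angles in degrees, forces in N, time in s.
With the tool pointing down it reaches from about 0.25 to 0.725 m from the base axis. Payload 9.7 kg.
Tool frame: the origin (TCP) lies at the very end of the fingers, on their centre line; the grasp point (between the pads) lies 19 mm behind it (bot.hold_point_z is the distance from the TCP to the grasp point, in m); z points along the fingers, y is the line along which they close (so a half turn about z gives the same grasp; the last joint's range is limited). The gripper opens to 85 mm and grips with 20 to 120 N. Pads are 22 mm wide; open, the fingers measure 114 mm over their backs; the gripper's body (76 mm by 85 mm) begins 54 mm behind the grasp point. The pads swing forward as they close: fully open they stand 13 mm farther back than shut.
Start: joints at [-71.391, 4.979, 10.078, 95.1, 0, 90], TCP at [0.176, -0.521, 0.2] pointing down, gripper open.
Joint ranges: [-179.16, 179.16], [-48.56, 103.87], [-65.8, 70.77], [-126.05, 130.52], [-82.76, 87.17], [-180, 180]. Speed limits (degrees/s): [127.2, 127.2, 147.25, 180, 180, 180].

### API

Orientations are given as [roll, pitch, yaw] about the fixed x, y, z axes, in that order (R = Rz(yaw) Ry(pitch) Rx(roll)).
In Python, from workcell import bot gives the robot as it stands.
- The arm moves only by the tool play_rows, never from a script. Its argument "targets" is a list of rows, each an object with "grip": the closure in counts, from 0 (fully open) to 255 (shut); "linear": the shift along the world's x, y, z in cm, a list of three; "delta_rot": the turn, a rotation vector about the world's x, y, z in rad, a list of three. A call has 1 to 10 rows; each row is the pose to reach, as a shift and turn from the pose commanded when the call began; what a row does not reach only later rows make up. A row lasts 1/10 s, in which the tool goes at most 50 mm and 8.59 degrees, less where a joint would pass 70% of its speed; a pose out of reach is approached as far as the arm can. A call with a gripper value outside its range is refused whole. The fingers move at their own pace and stop on an object; "force" is the grip in N (left out, the last holds). Time passes only in rows, so rows that repeat a pose let the fingers close. It gives the time, the measured TCP pose, the force, the opening and the grip force at its end, in the units of the state.
- bot.get_obs(): the state, without advancing time (a new reading comes with each control period).
- bot.camera(name): name is "scene" or "top"; returns a dict with "color" (480x640x3 uint8, red, green, blue), "range_z" (480x640 float32, m along the optical axis (not along the pixel's ray), 0 where there is no reading), "fov_y" (degrees; the focal length in pixels is half the picture's height over the tangent of half this angle, whatever the lens; pixels are square), "cx", "cy" (the principal point, pixels), "world_to_cam" (4x4, takes a point from world to camera coordinates). Camera axes: x right, y up, looking along -z (the intrinsics and any distortion apply to the point x, -y, -z); pixel columns grow to the right and rows downward; lengths in m; the calibration is good to about 2 mm. A picture is of the moment at which its call begins.
- bot.job_done(): hands the job in; it is judged then, once.
Trained networks look in a picture, given as the dict that the camera call returned (one of the last four; its "shot" number tells which), for a name from the list of things; names that differ only in an ending like _2 or _b are one class to them, and where a whole thing is asked for, a point or a joint stands for the part that bears it (a point fixed in the world has none). Each returns a list of dicts, best first, with "conf" (0 to 1); they miss things now and then, are a little off and sometimes report something else, mostly with a low value. They report only what shows in the picture. A call takes as long as a camera call.
- bot.search_frame(picture, target): "box" ([left, top, right, bottom] in pixels, round what is visible of it).
- bot.trace(picture, target): "pixels" (480x640 bool, what is visible of it) and "box" ([left, top, right, bottom] in pixels, round what is visible of it).
- bot.pinpoint(picture, target): "pixel" ([column, row] in pixels: a listed point, or the origin of a listed thing).
The state is a dict: "time": time; "q": joint angles; "qd": joint speeds; "joint_efforts": joint torques, N m; "ee_pos": TCP position; "tcp_rot": TCP orientation; "wrist_force": force on the tool from outside, world axes, zero at the start; "torque": the same for the moment, N m; "opening": finger opening in m; "grasp_force": force on a finger pad.
Only numpy, scipy, OpenCV 4.12 (cv2) and the standard library are available. Lean on these libraries where they do the work, as an engineer would, in place of code of your own. Each camera call takes 0.05 s, during which the arm holds its last target. There are 200 camera calls.

## Working session

There is one attempt and no reset: what is moved stays moved. The work goes in short steps, Python scripts to look and compute and a tool call to move; the robot and the scene stay as the last step left them, time stands still between calls to the robot, and variables do not carry over. Pictures are saved under pics/ and viewed, at most 10 in all, crops included, and the job is handed in when it is done.

Besides the shell and the picture viewer there is one more tool, called after ">>>" as name(argument=value, ...) on one line, values as JSON. play_rows: Moves the arm, as the interface text tells. Its arguments: {"type":"object","properties":{"targets":{"type":"array","items":{"type":"object","properties":{"grip":{"type":"number"},"linear":{"type":"array","items":{"type":"number"}},"delta_rot":{"type":"array","items":{"type":"number"}}}}},"force":{"type":"number"}},"required":["targets"]}

```bash
mkdir -p pics
cat > h.py <<'E'
import numpy as np, cv2
from workcell import bot
def K(p):
    f=240/np.tan(np.radians(p["fov_y"])/2); return f,p["cx"],p["cy"]
def pt(p,uv,z=None):
    "world points of pixels uv (N,2) with depth image"
    uv=np.atleast_2d(uv).astype(float); f,cx,cy=K(p)
    if z is None: z=p["range_z"][uv[:,1].round().astype(int),uv[:,0].round().astype(int)]
    c=np.stack([(uv[:,0]-cx)/f*z,-(uv[:,1]-cy)/f*z,-z,np.ones(len(uv))])
    return (np.linalg.inv(p["world_to_cam"])@c)[:3].T
def plane(p,uv,h):
    a=pt(p,uv,np.array([.1]))[0]; b=pt(p,uv,np.array([1.]))[0]
    return a+(b-a)*(h-a[2])/(b[2]-a[2])
def mask(p,t):
    r=bot.trace(p,t)
    if not r: return None,0
    v,u=np.nonzero(r[0]["pixels"]&(p["range_z"]>0)); return pt(p,np.stack([u,v],1)),r[0]["conf"]
E
python3 - <<'E'
from h import *
ims=[]
for n in("scene","top"):
    p=bot.camera(n); ims.append(p["color"]); print(n,{k:p[k] for k in p if k not in("color","range_z","world_to_cam")})
    C=np.linalg.inv(p["world_to_cam"]); print(C[:3,3].round(3),-C[:3,2].round(2))
    cv2.imwrite(f"pics/{n}0.png",p["color"][...,::-1])
    for t in "probe probe_tip probe_stand zero_spot zero_disc spot panel panel_rest amber_bottle timer beaker petri".split():
        r=bot.pinpoint(p,t); s=""
        if r:
            u=r[0]["pixel"]; s=f"{np.round(u,1)} {r[0]['conf']:.2f} {pt(p,u)[0].round(3)}"
        if t not in("probe_tip","zero_spot","spot"):
            m,c=mask(p,t)
            if m is not None: s+=f" | {c:.2f} {np.percentile(m,2,0).round(3)} {np.percentile(m,98,0).round(3)}"
        print(t,s)
E
```

```text
scene {'fov_y': 51.554717727179536, 'cx': 318.6792537335301, 'cy': 233.25902798877163, 'shot': 1}
[0.202 0.645 0.869] [ 0.33 -0.6  -0.73]
probe [315.  295.3] 0.91 [0.493 0.135 0.068] | 0.76 [0.491 0.104 0.088] [0.518 0.127 0.169]
probe_tip 
probe_stand [315.9 303.6] 0.62 [0.491 0.134 0.039] | 0.76 [0.452 0.064 0.006] [0.555 0.163 0.087]
zero_spot [277.6 354.6] 0.98 [0.5   0.263 0.026]
zero_disc [279.5 362.1] 0.95 [0.489 0.274 0.024] | 0.79 [0.466 0.233 0.001] [0.532 0.297 0.027]
spot [354.2 223.1] 0.90 [ 0.517 -0.086  0.065]
panel [377.4 232.7] 0.80 [ 0.465 -0.103  0.046] | 0.77 [ 0.458 -0.135  0.008] [ 0.557 -0.043  0.078]
panel_rest [358.1 243.1] 0.81 [ 0.486 -0.046  0.053] | 0.79 [ 0.443 -0.142  0.003] [ 0.561 -0.033  0.077]
amber_bottle [208.5 294.6] 0.75 [0.701 0.217 0.026] | 0.60 [0.691 0.189 0.008] [0.727 0.225 0.089]
timer  | 0.94 [ 0.659 -0.12   0.007] [ 0.724 -0.054  0.02 ]
beaker [250.8 250.9] 0.58 [0.699 0.069 0.019] | 0.62 [0.692 0.031 0.   ] [0.748 0.075 0.059]
petri [424.7 189.1] 0.93 [ 0.435 -0.334  0.014] | 0.54 [ 0.404 -0.377  0.002] [ 0.46  -0.321  0.018]
top {'fov
[... 282 characters left out ...]
 | 0.73 [0.452 0.06  0.001] [0.56  0.159 0.088]
zero_spot [185.1 284. ] 0.78 [0.499 0.26  0.026]
zero_disc [185.2 283.4] 0.56 [0.501 0.261 0.022] | 0.87 [0.468 0.228 0.004] [0.533 0.292 0.027]
spot 
panel [338.2 294.7] 0.86 [ 0.469 -0.086  0.044] | 0.66 [ 0.459 -0.133  0.031] [ 0.556 -0.045  0.077]
panel_rest [343. 278.] 0.70 [ 0.505 -0.097  0.057]
amber_bottle [211.4 191.8] 0.79 [0.703 0.195 0.066]
timer [337.2 202.5] 0.89 [ 0.686 -0.09   0.013] | 0.60 [ 0.66  -0.123  0.009] [ 0.723 -0.059  0.021]
beaker [275.9 189.1] 0.84 [0.722 0.054 0.001] | 0.84 [ 0.693  0.033 -0.003] [0.738 0.073 0.059]
petri [451.8 313.1] 0.66 [ 0.423 -0.348  0.01 ] | 0.57 [ 0.403 -0.382 -0.002] [ 0.46  -0.323  0.018]
```

Run:
```python
from h import *
for n in("scene","top"):
    p=bot.camera(n); f=3
    m,_=mask(p,"probe")
    for lo,hi in((.163,.18),(.1,.155)):
        a=m[(m[:,2]>lo)&(m[:,2]<hi)]; print(n,"probe",lo,len(a),a.min(0).round(4),a.max(0).round(4),a.mean(0).round(4))
    m,_=mask(p,"zero_disc"); 
    m2=m[(m[:,2]>.015)]; print("disc",cv2.minEnclosingCircle(m2[:,:2].astype(np.float32)), np.median(m2[:,2]))
    r=bot.trace(p,"panel")[0]; c=p["color"].astype(int)
    blue=r["pixels"]&(c[...,2]>c[...,0]+40)&(p["range_z"]>0)
    v,u=np.nonzero(cv2.erode(blue.astype(np.uint8),np.ones((3,3)))); q=pt(p,np.stack([u,v],1))
    for _ in range(3):
        A=np.c_[q[:,:2],np.ones(len(q))]; s=np.linalg.lstsq(A,q[:,2],rcond=None)[0]; e=A@s-q[:,2]; q=q[abs(e)<2.5*e.std()+1e-4]
    nrm=np.array([-s[0],-s[1],1]); nrm/=np.linalg.norm(nrm)
    print("panel n",nrm.round(4),"tilt",np.degrees(np.arccos(nrm[2])),"az",np.degrees(np.arctan2(nrm[1],nrm[0])),"rms",e.std(),"plane",s)
    print(cv2.minAreaRect(q[:,:2].astype(np.float32)))
    # ring: whitish px within panel hull
    hull=np.zeros((480,640),np.uint8); cv2.fillConvexPoly(hull,cv2.convexHull(np.stack([u,v],1)),1)
    hull=cv2.erode(hull,np.ones((7,7)))
    w=(hull>0)&(c.min(2)>130); v,u=np.nonzero(w); 
    if len(u):
        q=pt(p,np.stack([u,v],1)); print("ring",len(u),u.mean(),v.mean(),((q.min(0)+q.max(0))/2).round(4),q.mean(0).round(4),np.ptp(q,0).round(3))
    cv2.imwrite(f"pics/{n}1.png",cv2.resize(p["color"][100:400,160:480,::-1],(800,750))[:600])
cv2.imwrite("pics/both.png",np.hstack([cv2.resize(cv2.imread(f"pics/{n}0.png"),(400,300)) for n in("scene","top")]))
```

```text
scene probe 0.163 62 [0.4954 0.1045 0.1634] [0.5116 0.1236 0.1708] [0.5035 0.1142 0.1671]
scene probe 0.1 218 [0.4929 0.1083 0.1002] [0.5126 0.1253 0.1548] [0.5006 0.1193 0.1282]
disc ((0.5009254217147827, 0.26506173610687256), 0.030642203986644745) 0.023961637177173867
panel n [-0.3321 -0.0266  0.9429] tilt 19.459373644238575 az -175.42378478698305 rms 0.0016287468749230636 plane [ 0.35219444  0.02818975 -0.11470247]
((0.5076310038566589, -0.08920019119977951), (0.08849335461854935, 0.0768314003944397), 3.7062602043151855)
ring 43 354.8837209302326 226.86046511627907 [ 0.5111 -0.0792  0.0637] [ 0.5113 -0.078   0.0633] [0.023 0.026 0.009]
top probe 0.163 64 [0.4968 0.1024 0.1631] [0.5152 0.1189 0.1698] [0.5055 0.1103 0.1663]
top probe 0.1 41 [0.4938 0.0983 0.1005] [0.5165 0.1126 0.155 ] [0.5009 0.103  0.1304]
disc ((0.5034043192863464, 0.26095524430274963), 0.030048316344618797) 0.02254647019540934
panel n [-0.3289 -0.0294  0.9439] tilt 19.2823931802252 az -174.89207187031104 rms 0.002271216650152584 plane [ 0.34846073  0.03114789 -0.11406766]
((0.5076316595077515, -0.08896903693675995), (0.08856077492237091, 0.07606452703475952), 4.111137866973877)
ring 61 333.9672131147541 275.1967213114754 [ 0.5115 -0.0766  0.0616] [ 0.5112 -0.0765  0.0624] [0.022 0.023 0.015]
```

View pics/scene0.png

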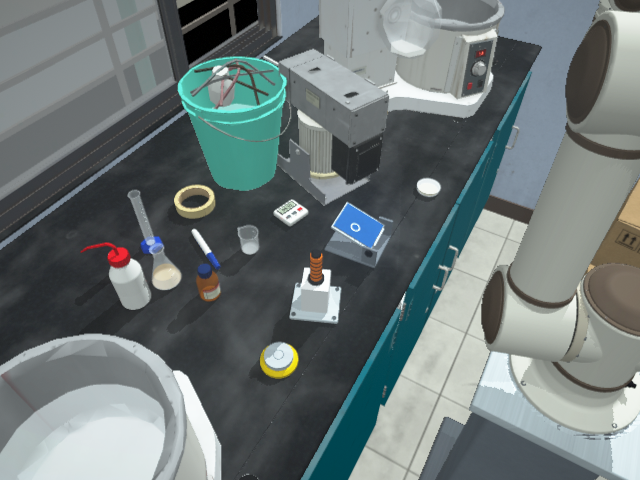

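Run:
```python
from h import *
from scipy.spatial.transform import Rotation as R
o=bot.get_obs(); print({k:np.round(v,3) for k,v in o.items()}); print(R.from_euler('xyz',o["tcp_rot"],degrees=True).as_matrix().round(3), bot.hold_point_z)
```

```text
{'time': np.float64(2.6), 'q': array([-7.1390e+01,  4.9800e+00,  1.0075e+01,  9.5101e+01, -1.0000e-03,
        9.0000e+01]), 'qd': array([ 0.071, -0.009, -0.024, -0.16 ,  0.095,  0.064]), 'joint_efforts': array([ 0.0000e+00, -5.2010e+01,  4.6486e+01,  2.0000e-03, -0.0000e+00,
        0.0000e+00]), 'ee_pos': array([ 0.176, -0.521,  0.2  ]), 'tcp_rot': array([-1.79994e+02,  1.00000e-03,  1.86110e+01]), 'wrist_force': array([-0.168,  0.155,  0.361]), 'torque': array([-0.04 , -0.006,  0.017]), 'grasp_force': np.float64(0.0), 'opening': np.float64(0.085)}
[[ 0.948  0.319 -0.   ]
 [ 0.319 -0.948  0.   ]
 [-0.    -0.    -1.   ]] 0.0187
```

>>> play_rows(targets=[{"grip": 0, "linear": [4, 8, 6]}, {"grip": 0, "linear": [8, 16, 7]}, {"grip": 0, "linear": [12, 24, 7]}, {"grip": 0, "linear": [16, 31, 7]}, {"grip": 0, "linear": [20, 38, 7]}, {"grip": 0, "linear": [23, 45, 7]}, {"grip": 0, "linear": [26, 52, 7]}, {"grip": 0, "linear": [28, 55, 7]}, {"grip": 0, "linear": [30, 58, 7]}, {"grip": 0, "linear": [30, 58, 7]}])

```text
validation failed for argument at $.ta...
```

>>> play_rows(targets=[{"grip": 0, "linear": [4, 8, 6], "delta_rot": [0, 0, 0]}, {"grip": 0, "linear": [8, 16, 7], "delta_rot": [0, 0, 0]}, {"grip": 0, "linear": [12, 24, 7], "delta_rot": [0, 0, 0]}, {"grip": 0, "linear": [16, 31, 7], "delta_rot": [0, 0, 0]}, {"grip": 0, "linear": [20, 38, 7], "delta_rot": [0, 0, 0]}, {"grip": 0, "linear": [23, 45, 7], "delta_rot": [0, 0, 0]}, {"grip": 0, "linear": [26, 52, 7], "delta_rot": [0, 0, 0]}, {"grip": 0, "linear": [28, 55, 7], "delta_rot": [0, 0, 0]}, {"grip": 0, "linear": [30, 58, 7], "delta_rot": [0, 0, 0]}, {"grip": 0, "linear": [30, 58, 7], "delta_rot": [0, 0, 0]}], force=40)

```text
time: 3.6
ee_pos: [0.3989, -0.0848, 0.2665]
tcp_rot: [180.0, -0.1, 18.6]
wrist_force: [1.3, -1.6, 0.7]
opening: 0.0857
grasp_force: 0.0
```

>>> play_rows(targets=[{"grip": 0, "linear": [0, 0, 0], "delta_rot": [0, 0, 0]}, {"grip": 0, "linear": [0, 0, 0], "delta_rot": [0, 0, 0]}])

```text
time: 3.8
ee_pos: [0.3988, -0.0857, 0.266]
tcp_rot: [180.0, 0.0, 18.8]
wrist_force: [-0.0, 0.0, -0.0]
opening: 0.0854
grasp_force: 0.0
```

>>> play_rows(targets=[{"grip": 0, "linear": [2.1, 4, 0], "delta_rot": [0, 0, 0]}, {"grip": 0, "linear": [4.2, 8, 0], "delta_rot": [0, 0, 0]}, {"grip": 0, "linear": [6.4, 12, 0], "delta_rot": [0, 0, 0]}, {"grip": 0, "linear": [8.5, 16, 0], "delta_rot": [0, 0, 0]}, {"grip": 0, "linear": [10.6, 19.8, 0], "delta_rot": [0, 0, 0]}, {"grip": 0, "linear": [10.6, 19.8, -2], "delta_rot": [0, 0, 0]}, {"grip": 0, "linear": [10.6, 19.8, -5], "delta_rot": [0, 0, 0]}, {"grip": 0, "linear": [10.6, 19.8, -6], "delta_rot": [0, 0, 0]}, {"grip": 0, "linear": [10.6, 19.8, -6], "delta_rot": [0, 0, 0]}])

```text
time: 4.7
ee_pos: [0.5039, 0.1096, 0.205]
tcp_rot: [-180.0, 0.1, 18.5]
wrist_force: [-1.4, 0.1, 0.9]
opening: 0.0854
grasp_force: 0.0
```

Run:
```python
from h import *
o=bot.get_obs(); print(o["ee_pos"],o["tcp_rot"])
p=bot.camera("scene"); m,c=mask(p,"probe")
a=m[m[:,2]>.163] if m is not None else []; print(c,len(a), len(a) and a.mean(0))
cv2.imwrite("pics/s2.png",cv2.resize(p["color"][150:330,210:450,::-1],(800,600)))
```

```text
[0.50386811 0.1095958  0.20500451] [-1.79989920e+02  1.36640631e-01  1.84885694e+01]
0.77 57 [0.50367645 0.11442238 0.16694776]
```

View pics/s2.png

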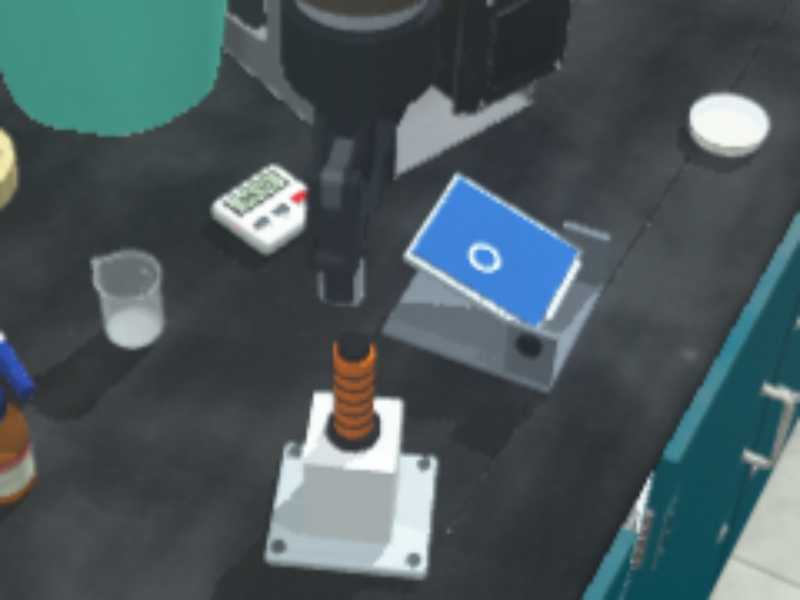

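>>> play_rows(targets=[{"grip": 0, "linear": [0, 0.3, -2], "delta_rot": [0, 0, 0]}, {"grip": 0, "linear": [0, 0.3, -5], "delta_rot": [0, 0, 0]}, {"grip": 0, "linear": [0, 0.3, -8], "delta_rot": [0, 0, 0]}, {"grip": 0, "linear": [0, 0.3, -9.3], "delta_rot": [0, 0, 0]}, {"grip": 0, "linear": [0, 0.3, -9.3], "delta_rot": [0, 0, 0]}, {"grip": 130, "linear": [0, 0.3, -9.3], "delta_rot": [0, 0, 0]}, {"grip": 130, "linear": [0, 0.3, -9.3], "delta_rot": [0, 0, 0]}, {"grip": 130, "linear": [0, 0.3, -9.3], "delta_rot": [0, 0, 0]}, {"grip": 130, "linear": [0, 0.3, -9.3], "delta_rot": [0, 0, 0]}])

```text
time: 5.7
ee_pos: [0.5049, 0.1142, 0.1139]
tcp_rot: [180.0, -0.1, 18.6]
wrist_force: [-0.0, -0.6, -0.6]
opening: 0.0419
grasp_force: 0.0
```

>>> play_rows(targets=[{"grip": 255, "linear": [0, 0, 0], "delta_rot": [0, 0, 0]}, {"grip": 255, "linear": [0, 0, 0], "delta_rot": [0, 0, 0]}, {"grip": 255, "linear": [0, 0, 0], "delta_rot": [0, 0, 0]}, {"grip": 255, "linear": [0, 0, 0], "delta_rot": [0, 0, 0]}, {"grip": 255, "linear": [0, 0, 0], "delta_rot": [0, 0, 0]}, {"grip": 255, "linear": [0, 0, 0], "delta_rot": [0, 0, 0]}, {"grip": 255, "linear": [0, 0, 0], "delta_rot": [0, 0, 0]}])

```text
time: 6.4
ee_pos: [0.5047, 0.114, 0.1134]
tcp_rot: [180.0, -0.0, 18.6]
wrist_force: [0.1, -2.8, 5.3]
opening: 0.022
grasp_force: 39.2
```

>>> play_rows(targets=[{"grip": 255, "linear": [0, -0.1, 0.5], "delta_rot": [0, 0, 0]}, {"grip": 255, "linear": [0, -0.1, 2], "delta_rot": [0, 0, 0]}, {"grip": 255, "linear": [0, -0.1, 4], "delta_rot": [0, 0, 0]}, {"grip": 255, "linear": [0, -0.1, 6], "delta_rot": [0, 0, 0]}, {"grip": 255, "linear": [0, -0.1, 8], "delta_rot": [0, 0, 0]}, {"grip": 255, "linear": [0, -0.1, 10], "delta_rot": [0, 0, 0]}, {"grip": 255, "linear": [0, -0.1, 11], "delta_rot": [0, 0, 0]}, {"grip": 255, "linear": [0, -0.1, 11], "delta_rot": [0, 0, 0]}, {"grip": 255, "linear": [0, -0.1, 11], "delta_rot": [0, 0, 0]}, {"grip": 255, "linear": [0, -0.1, 11], "delta_rot": [0, 0, 0]}])

```text
time: 7.4
ee_pos: [0.5041, 0.1131, 0.2219]
tcp_rot: [-180.0, 0.1, 18.6]
wrist_force: [-0.7, 0.6, -1.2]
opening: 0.0223
grasp_force: 39.3
```

```bash
cat > look.py <<'E'
from h import *
import sys
from scipy.spatial.transform import Rotation as R
o=bot.get_obs(); T=R.from_euler('xyz',o["tcp_rot"],degrees=True); e=o["ee_pos"]; print(e,o["tcp_rot"],o["wrist_force"])
for n in("scene","top"):
    p=bot.camera(n)
    for t in ("probe_tip","probe"):
        r=bot.pinpoint(p,t)
        if r:
            u=np.array(r[0]["pixel"]); f,cx,cy=K(p); W=p["world_to_cam"]
            # same depth as TCP axis guess -> world and tool frame
            g=e+T.apply([0,0,.09]) if t=="probe_tip" else e+T.apply([0,0,.075])
            z=-(W@np.r_[g,1])[2]; w=pt(p,u,np.array([z]))[0]
            print(n,t,u.round(1),round(r[0]["conf"],2),w.round(4),"tool",T.inv().apply(w-e).round(4))
    m,c=mask(p,"probe")
    if m is not None:
        l=T.inv().apply(m-e); b=l[(l[:,2]>.02)&(np.hypot(l[:,0],l[:,1])<.03)]; k=cv2.fitLine(b.astype(np.float32),cv2.DIST_HUBER,0,.01,.01).ravel() if len(b)>20 else None
        print(n,c,len(m),"tool z range",np.percentile(l[:,2],[1,99]).round(4),"axis in tool",k)
    cv2.imwrite(f"pics/{sys.argv[1]}_{n}.png",p["color"][...,::-1])
E
python3 look.py a
python3 - <<'E'
import cv2
a=cv2.imread("pics/a_scene.png"); cv2.imwrite("pics/a_c.png",cv2.resize(a[120:330,220:420],(572,600)))
E
```

```text
[0.50409828 0.11306431 0.22194447] [-1.79988952e+02  9.58627329e-02  1.86098091e+01] [-0.67430097  0.62081512 -1.23844451]
scene probe [317.8 259.2] 0.58 [0.5012 0.1101 0.1481] tool [-0.0036  0.0019  0.0738]
scene 0.56 465 tool z range [-0.037   0.0917] axis in tool [-0.00564507  0.1471484   0.98909837 -0.00183224 -0.00498232  0.04729166]
```

View pics/a_c.png

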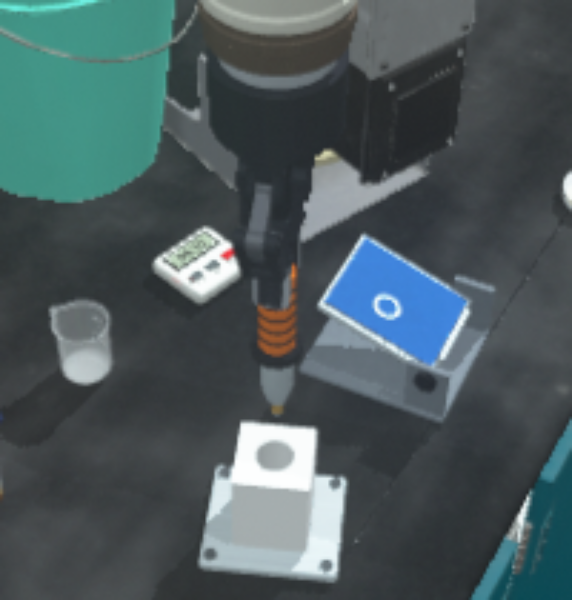

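>>> play_rows(targets=[{"grip": 255, "linear": [0, 2, 0], "delta_rot": [0, 0, 0]}, {"grip": 255, "linear": [0, 5, 0], "delta_rot": [0, 0, 0]}, {"grip": 255, "linear": [0, 8, 0], "delta_rot": [0, 0, 0]}, {"grip": 255, "linear": [0, 11, -2], "delta_rot": [0, 0, 0]}, {"grip": 255, "linear": [0, 14, -4], "delta_rot": [0, 0, 0]}, {"grip": 255, "linear": [0, 15, -6], "delta_rot": [0, 0, 0]}, {"grip": 255, "linear": [0, 15, -8], "delta_rot": [0, 0, 0]}, {"grip": 255, "linear": [0, 15, -9], "delta_rot": [0, 0, 0]}, {"grip": 255, "linear": [0, 15, -9], "delta_rot": [0, 0, 0]}, {"grip": 255, "linear": [0, 15, -9], "delta_rot": [0, 0, 0]}])

```text
time: 8.8
ee_pos: [0.5203, 0.2251, 0.1339]
tcp_rot: [-178.2, 0.0, 22.5]
wrist_force: [-0.4, -0.6, -1.3]
opening: 0.0222
grasp_force: 39.4
```

```bash
python3 look.py b
python3 - <<'E'
import cv2
a=cv2.imread("pics/b_scene.png"); b=cv2.imread("pics/b_top.png"); 
import numpy as np
cv2.imwrite("pics/b_c.png",np.hstack([cv2.resize(a[260:410,210:340],(400,461)),cv2.resize(b[210:360,120:250],(400,461))]))
E
```

```text
[0.52032384 0.22505618 0.1339205 ] [-1.78192736e+02  1.87393170e-02  2.24589489e+01] [-0.42754252 -0.60119601 -1.33637534]
scene probe [278.7 327.9] 0.83 [0.5183 0.2287 0.0573] tool [-0.0004 -0.0017  0.0768]
scene 0.81 362 tool z range [-0.02    0.0851] axis in tool [ 0.02263884  0.11135869  0.9935224  -0.00323057 -0.00591367  0.0408468 ]
top probe [200.4 275.2] 0.63 [0.5161 0.2194 0.0587] tool [-0.0061  0.006   0.0751]
top 0.5 83 tool z range [-0.0612  0.0438] axis in tool [ 0.27380738  0.9617727   0.00476691 -0.01037672  0.00676328  0.02275565]
```

View pics/b_c.png

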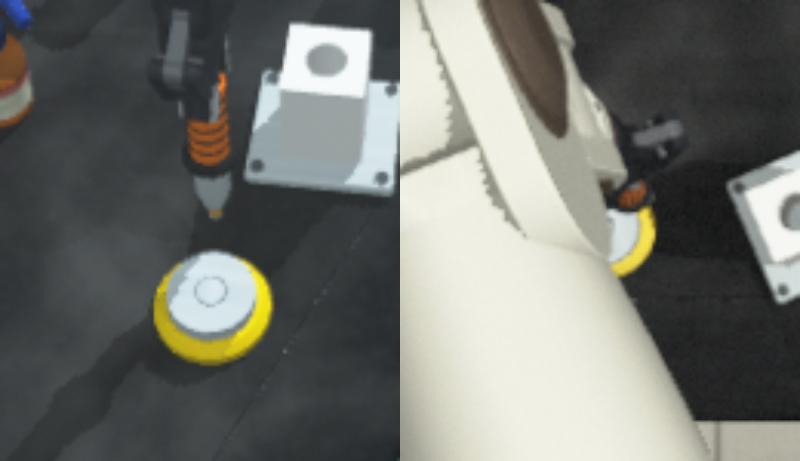

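Run:
```python
from h import *
o=bot.get_obs(); print(o["q"].round(1),o["joint_efforts"].round(1),o["qd"].round(2),o["ee_pos"],o["tcp_rot"])
```

```text
[ 22.4   6.4   4.3  87.8   1.8 179.9] [ -0.  -55.2  48.    0.    0.1  -0. ] [ 0.07  0.12 -0.25 -0.04 -0.09 -0.06] [0.52023053 0.22516949 0.13348111] [-1.78189427e+02  2.25883551e-02  2.24533030e+01]
```

>>> play_rows(targets=[{"grip": 255, "linear": [0, 0, 2], "delta_rot": [0, 0, 0]}, {"grip": 255, "linear": [0, 0, 2], "delta_rot": [0, 0, 0]}])

```text
time: 9.4
ee_pos: [0.5209, 0.2255, 0.1553]
tcp_rot: [-178.2, -0.1, 22.5]
wrist_force: [0.4, 0.3, -1.7]
opening: 0.0222
grasp_force: 39.4
```

Run:
```python
from h import *
o=bot.get_obs(); print(o["q"].round(1),o["joint_efforts"].round(1),o["ee_pos"],o["tcp_rot"])
```

```text
[ 22.4   6.5   6.8  90.1   1.8 179.9] [ -0.  -52.6  46.4   0.8   0.1   0. ] [0.52091931 0.22548919 0.15534608] [-1.78189063e+02 -1.34367990e-01  2.24550710e+01]
```

>>> play_rows(targets=[{"grip": 255, "linear": [0, 0, 0], "delta_rot": [-0.01, -0.004, 0.12]}, {"grip": 255, "linear": [0, 0, 0], "delta_rot": [-0.02, -0.008, 0.24]}, {"grip": 255, "linear": [-0.5, 1, 0], "delta_rot": [-0.028, -0.014, 0.34]}, {"grip": 255, "linear": [-1, 2, 0], "delta_rot": [-0.028, -0.014, 0.34]}, {"grip": 255, "linear": [-1.9, 3.6, 0], "delta_rot": [-0.028, -0.014, 0.34]}, {"grip": 255, "linear": [-1.9, 3.6, -1], "delta_rot": [-0.028, -0.014, 0.34]}, {"grip": 255, "linear": [-1.9, 3.6, -2.5], "delta_rot": [-0.028, -0.014, 0.34]}, {"grip": 255, "linear": [-1.9, 3.6, -2.5], "delta_rot": [-0.028, -0.014, 0.34]}, {"grip": 255, "linear": [-1.9, 3.6, -2.5], "delta_rot": [-0.028, -0.014, 0.34]}])

```text
time: 10.3
ee_pos: [0.5009, 0.2608, 0.1277]
tcp_rot: [-180.0, 0.3, 41.9]
wrist_force: [0.4, -0.1, -1.2]
opening: 0.0224
grasp_force: 39.3
```

```bash
python3 look.py c
python3 - <<'E'
import cv2
a=cv2.imread("pics/c_scene.png"); b=cv2.imread("pics/c_top.png"); 
import numpy as np
cv2.imwrite("pics/c_c.png",np.hstack([cv2.resize(a[280:410,215:345],(400,400)),cv2.resize(b[210:340,120:250],(400,400))]))
E
```

```text
[0.50086853 0.26080678 0.12768628] [-179.9536188     0.28353802   41.85704089] [ 0.36687409 -0.07350626 -1.17599814]
scene probe [276.2 345.9] 0.71 [0.5029 0.2616 0.0529] tool [0.0024 0.0008 0.0747]
scene 0.7 334 tool z range [-0.0159  0.0903] axis in tool [-2.9420992e-02  1.2186651e-01  9.9211037e-01  3.4614492e-04
 -7.4737035e-03  3.7304334e-02]
top probe [181.5 283.8] 0.48 [0.4981 0.2622 0.0523] tool [-0.0007 -0.0028  0.0754]
top 0.7 125 tool z range [-0.0468  0.0539] axis in tool [ 0.07147771  0.9971339   0.02479679 -0.01123587  0.00428523  0.02230085]
```

View pics/c_c.png

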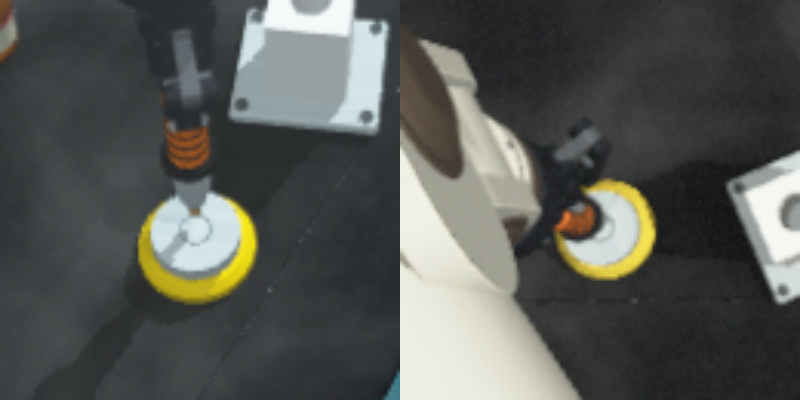

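>>> play_rows(targets=[{"grip": 255, "linear": [0, 0, -0.3], "delta_rot": [0, 0, 0]}, {"grip": 255, "linear": [0, 0, -0.6], "delta_rot": [0, 0, 0]}, {"grip": 255, "linear": [0, 0, -0.8], "delta_rot": [0, 0, 0]}, {"grip": 255, "linear": [0, 0, -1.0], "delta_rot": [0, 0, 0]}, {"grip": 255, "linear": [0, 0, -1.1], "delta_rot": [0, 0, 0]}, {"grip": 255, "linear": [0, 0, -1.2], "delta_rot": [0, 0, 0]}, {"grip": 255, "linear": [0, 0, -1.2], "delta_rot": [0, 0, 0]}])

```text
time: 11.4
ee_pos: [0.5011, 0.2612, 0.1161]
tcp_rot: [-180.0, 0.2, 41.9]
wrist_force: [-0.8, 0.5, 0.5]
opening: 0.0219
grasp_force: 39.5
```

>>> play_rows(targets=[{"grip": 255, "linear": [0, 0, -0.1], "delta_rot": [0, 0, 0]}, {"grip": 255, "linear": [0, 0, -0.2], "delta_rot": [0, 0, 0]}, {"grip": 255, "linear": [0, 0, -0.3], "delta_rot": [0, 0, 0]}, {"grip": 255, "linear": [0, 0, -0.3], "delta_rot": [0, 0, 0]}, {"grip": 255, "linear": [0, 0, -0.3], "delta_rot": [0, 0, 0]}])

```text
time: 11.9
ee_pos: [0.5011, 0.2611, 0.1132]
tcp_rot: [-180.0, 0.2, 41.9]
wrist_force: [-0.7, 0.2, 1.5]
opening: 0.0225
grasp_force: 39.6
```

Run:
```python
from h import *
f=[]
for i in range(8): bot.camera("scene"); f.append(bot.get_obs()["wrist_force"])
print(np.mean(f,0),np.std(f,0),bot.get_obs()["ee_pos"],bot.get_obs()["time"])
```

```text
[0.22051314 0.07732855 0.80648005] [0.43672824 0.29295737 0.30324531] [0.50109164 0.26117086 0.11309422] 12.3
```

>>> play_rows(targets=[{"grip": 255, "linear": [0, 0, -0.1], "delta_rot": [0, 0, 0]}, {"grip": 255, "linear": [0, 0, -0.2], "delta_rot": [0, 0, 0]}, {"grip": 255, "linear": [0, 0, -0.2], "delta_rot": [0, 0, 0]}, {"grip": 255, "linear": [0, 0, -0.2], "delta_rot": [0, 0, 0]}, {"grip": 255, "linear": [0, 0, -0.2], "delta_rot": [0, 0, 0]}, {"grip": 255, "linear": [0, 0, -0.2], "delta_rot": [0, 0, 0]}, {"grip": 255, "linear": [0, 0, -0.2], "delta_rot": [0, 0, 0]}])

```text
time: 13.0
ee_pos: [0.5011, 0.2611, 0.1111]
tcp_rot: [-180.0, 0.2, 41.9]
wrist_force: [0.2, 0.1, 2.0]
opening: 0.0223
grasp_force: 39.7
```

Run:
```python
from h import *
f=[]
for i in range(12): p=bot.camera("scene"); f.append(bot.get_obs()["wrist_force"])
print(np.mean(f,0),np.std(f,0),bot.get_obs()["ee_pos"],bot.get_obs()["time"])
cv2.imwrite("pics/d.png",cv2.resize(p["color"][290:390,230:330,::-1],(600,600)))
```

```text
[0.2415813  0.16843373 1.82946449] [0.54758363 0.63402479 0.32545317] [0.50107074 0.26114716 0.11107235] 13.6
```

View pics/d.png

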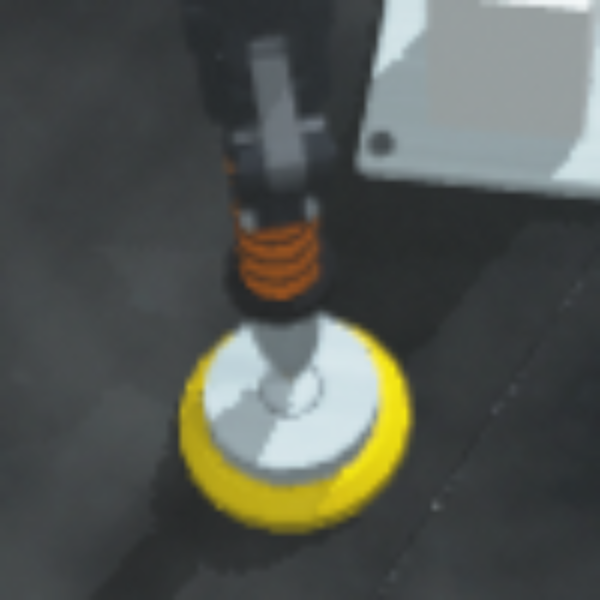

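>>> play_rows(targets=[{"grip": 255, "linear": [0, 0, 1], "delta_rot": [0, 0, 0]}, {"grip": 255, "linear": [0, 0, 5], "delta_rot": [0, 0, 0]}, {"grip": 255, "linear": [0, 0, 9], "delta_rot": [0, 0, 0]}, {"grip": 255, "linear": [0, -3, 13], "delta_rot": [0, 0, 0]}, {"grip": 255, "linear": [0, -7, 13], "delta_rot": [0, 0, 0]}, {"grip": 255, "linear": [0, -11, 13], "delta_rot": [0, 0, 0]}, {"grip": 255, "linear": [0, -15, 13], "delta_rot": [0, 0, 0]}, {"grip": 255, "linear": [0, -19, 13], "delta_rot": [0, 0, 0]}, {"grip": 255, "linear": [0, -23, 13], "delta_rot": [0, 0, 0]}, {"grip": 255, "linear": [0, -25, 13], "delta_rot": [0, 0, 0]}])

```text
time: 14.6
ee_pos: [0.5006, 0.0086, 0.2416]
tcp_rot: [-180.0, 0.3, 41.8]
wrist_force: [-0.4, 0.2, -1.3]
opening: 0.0223
grasp_force: 39.6
```

>>> play_rows(targets=[{"grip": 255, "linear": [-1, -3, 0], "delta_rot": [0.007, -0.085, 0]}, {"grip": 255, "linear": [-2, -6, 0], "delta_rot": [0.014, -0.17, 0]}, {"grip": 255, "linear": [-3, -9, 0], "delta_rot": [0.021, -0.255, 0]}, {"grip": 255, "linear": [-3.3, -9.2, 0], "delta_rot": [0.0285, -0.337, 0]}, {"grip": 255, "linear": [-3.3, -9.2, 0], "delta_rot": [0.0285, -0.337, 0]}, {"grip": 255, "linear": [-3.3, -9.2, 0], "delta_rot": [0.0285, -0.337, 0]}])

```text
time: 15.2
ee_pos: [0.4676, -0.081, 0.2418]
tcp_rot: [168.1, -15.1, 43.5]
wrist_force: [0.6, -0.6, -1.8]
opening: 0.022
grasp_force: 39.8
```

Run:
```python
from h import *
from scipy.spatial.transform import Rotation as R
o=bot.get_obs(); M=R.from_euler('xyz',o["tcp_rot"],degrees=True).as_matrix(); print(o["ee_pos"],o["q"].round(1),(-M[:,2]).round(4))
n=np.array([-.3305,-.028,.9434]); print(np.degrees(np.arccos(-M[:,2]@n)))
print("to hover cm",(np.array([.512,-.077,.0627])+.1328*n-o["ee_pos"])*100)
```

```text
[ 0.46756201 -0.08095374  0.24178469] [-13.7 -24.3 -13.3  82.7   5.9 125.4] [-0.3274 -0.0251  0.9446]
0.06851775044816356
to hover cm [ 0.05475889  0.02353376 -5.38011719]
```

>>> play_rows(targets=[{"grip": 255, "linear": [0, 0, -3], "delta_rot": [0, 0, 0]}, {"grip": 255, "linear": [0, 0, -5.4], "delta_rot": [0, 0, 0]}, {"grip": 255, "linear": [0.4, 0.1, -6.4], "delta_rot": [0, 0, 0]}, {"grip": 255, "linear": [0.7, 0.1, -7.3], "delta_rot": [0, 0, 0]}, {"grip": 255, "linear": [0.7, 0.1, -7.3], "delta_rot": [0, 0, 0]}, {"grip": 255, "linear": [0.7, 0.1, -7.3], "delta_rot": [0, 0, 0]}])

```text
time: 15.8
ee_pos: [0.4756, -0.0797, 0.1688]
tcp_rot: [168.1, -15.1, 43.5]
wrist_force: [-0.7, -0.1, 0.1]
opening: 0.0219
grasp_force: 39.7
```

```bash
python3 look.py e
python3 - <<'E'
import cv2
a=cv2.imread("pics/e_scene.png"); b=cv2.imread("pics/e_top.png"); 
import numpy as np
cv2.imwrite("pics/e_c.png",np.hstack([cv2.resize(a[160:260,300:400],(400,400),interpolation=3),cv2.resize(b[220:320,290:390],(400,400),interpolation=3)]))
E
```

```text
[ 0.47561078 -0.07972524  0.16882819] [168.0562629  -15.11906547  43.5361536 ] [-0.66526771 -0.10121202  0.14571454]
scene probe [357.6 216.4] 0.68 [ 0.5065 -0.0767  0.1   ] tool [0.0057 0.0036 0.0752]
scene 0.73 455 tool z range [-0.0557  0.0869] axis in tool [-0.14599171  0.07860684  0.9861579   0.00718833 -0.00435852  0.03751646]
top probe [337.5 281.7] 0.61 [ 0.4945 -0.0822  0.0973] tool [-0.0071 -0.0004  0.0736]
top 0.62 228 tool z range [-0.0546  0.1141] axis in tool [-0.14403768  0.16388792  0.9759067   0.00892233  0.00618647  0.02781322]
```

View pics/e_c.png

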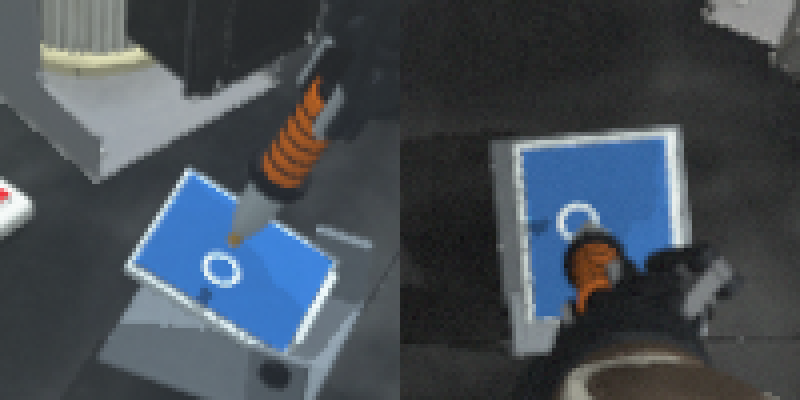

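Run:
```python
from h import *
from scipy.spatial.transform import Rotation as R
o=bot.get_obs(); M=R.from_euler('xyz',o["tcp_rot"],degrees=True).as_matrix(); a=M[:,2]; e=o["ee_pos"]
n=np.array([-.3305,-.028,.9434])
for c in("scene","top"):
    p=bot.camera(c); f,cx,cy=K(p)
    def pr(w):
        q=p["world_to_cam"]@np.r_[w,1]; return np.array([cx-f*q[0]/q[2],cy+f*q[1]/q[2]]).round(1)
    s=np.array([.512,-.077,.0627])
    print(c,"tip",pr(e+.0928*a),"tip-2mm",pr(e+.0908*a),"nose",pr(e+.0768*a),"land",pr(e+.1128*a),"spot",pr(s),"+5x",pr(s+[.005,0,.0018]),"+5y",pr(s+[0,.005,0]))
    r=bot.pinpoint(p,"spot"); print(r and (r[0]["pixel"],r[0]["conf"]))
print(e+.1128*a, R.from_matrix(M).as_rotvec())
```

```text
scene tip [357.6 222.4] tip-2mm [357.9 221.9] nose [360.3 218.4] land [354.4 227.4] spot [354.4 227.2] +5x [352.5 225.8] +5y [353.4 228.6]
([354.6, 226.5], 0.93)
top tip [334.9 277.1] tip-2mm [334.9 277.4] nose [335.4 279.1] land [334.2 274.8] spot [334.2 274.8] +5x [334.2 272.5] +5y [331.9 274.8]
([334.5, 273.5], 0.92)
[ 0.51210495 -0.07705822  0.0618798 ] [2.80865085 1.0755007  0.48768726]
```

>>> play_rows(targets=[{"grip": 255, "linear": [0.1, 0.2, -0.4], "delta_rot": [0, 0, 0]}, {"grip": 255, "linear": [0.3, 0.2, -0.8], "delta_rot": [0, 0, 0]}, {"grip": 255, "linear": [0.5, 0.2, -1.4], "delta_rot": [0, 0, 0]}, {"grip": 255, "linear": [0.5, 0.2, -1.4], "delta_rot": [0, 0, 0]}, {"grip": 255, "linear": [0.5, 0.2, -1.4], "delta_rot": [0, 0, 0]}])

```text
time: 16.9
ee_pos: [0.4799, -0.0778, 0.1537]
tcp_rot: [168.1, -15.1, 43.5]
wrist_force: [0.1, -0.2, -1.0]
opening: 0.0221
grasp_force: 39.7
```

Run:
```python
from h import *
from scipy.spatial.transform import Rotation as R
o=bot.get_obs(); M=R.from_euler('xyz',o["tcp_rot"],degrees=True).as_matrix(); a=M[:,2]; e=o["ee_pos"]; print(e,o["wrist_force"])
ims=[]
for c,(y,x) in(("scene",(190,320)),("top",(245,305))):
    p=bot.camera(c); f,cx,cy=K(p)
    def pr(w):
        q=p["world_to_cam"]@np.r_[w,1]; return np.array([cx-f*q[0]/q[2],cy+f*q[1]/q[2]])
    print(c,"tip crop px",(pr(e+.0928*a)-[x,y])*400/60,"spot",(pr([.512,-.077,.0627])-[x,y])*400/60)
    ims.append(cv2.resize(p["color"][y:y+60,x:x+60,::-1],(400,400),interpolation=cv2.INTER_CUBIC))
cv2.imwrite("pics/f.png",np.hstack(ims))
```

```text
[ 0.47993399 -0.07780283  0.15367233] [ 0.14248964 -0.18620703 -1.04143061]
scene tip crop px [232.48420014 245.9945146 ] spot [229.42206864 247.99536891]
top tip crop px [190.24350236 203.28582758] spot [194.48617305 198.71298767]
```

View pics/f.png

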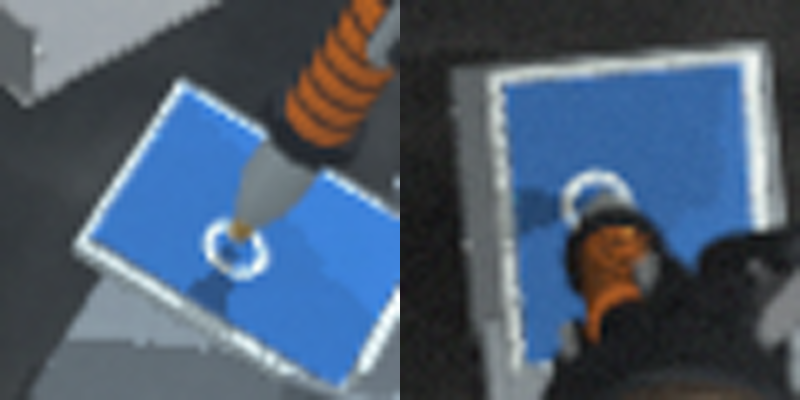

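>>> play_rows(targets=[{"grip": 255, "linear": [0.05, 0.1, -0.15], "delta_rot": [0, 0, 0]}, {"grip": 255, "linear": [0.1, 0.1, -0.3], "delta_rot": [0, 0, 0]}, {"grip": 255, "linear": [0.15, 0.1, -0.45], "delta_rot": [0, 0, 0]}, {"grip": 255, "linear": [0.18, 0.1, -0.55], "delta_rot": [0, 0, 0]}, {"grip": 255, "linear": [0.2, 0.1, -0.6], "delta_rot": [0, 0, 0]}, {"grip": 255, "linear": [0.2, 0.1, -0.6], "delta_rot": [0, 0, 0]}, {"grip": 255, "linear": [0.2, 0.1, -0.6], "delta_rot": [0, 0, 0]}])

```text
time: 17.7
ee_pos: [0.4821, -0.0769, 0.1482]
tcp_rot: [168.1, -15.1, 43.5]
wrist_force: [0.2, -0.7, 0.5]
opening: 0.0224
grasp_force: 40.0
```

```bash
cat > fin.py <<'E'
from h import *
from scipy.spatial.transform import Rotation as R
import sys
o=bot.get_obs(); M=R.from_euler('xyz',o["tcp_rot"],degrees=True).as_matrix(); a=M[:,2]; e=o["ee_pos"]
n=np.array([-.3305,-.028,.9434]); F=[]
ims=[]
for i in range(5):
  for c,(y,x) in(("scene",(190,320)),("top",(245,305))):
    p=bot.camera(c); F.append(bot.get_obs()["wrist_force"])
    if i: continue
    f,cx,cy=K(p)
    def pr(w):
        q=p["world_to_cam"]@np.r_[w,1]; return np.array([cx-f*q[0]/q[2],cy+f*q[1]/q[2]])
    g=lambda d:((pr(e+d*a)-[x,y])*400/60).round()
    print(c,"crop px: land",((pr(e+((e-[.512,-.077,.0627])@n)*a)-[x,y])*400/60).round(),"collar mid",g(.0228),"sleeve",g(.005),"spot",((pr([.512,-.077,.0627])-[x,y])*400/60).round())
    ims.append(cv2.resize(p["color"][y:y+60,x:x+60,::-1],(400,400),interpolation=cv2.INTER_CUBIC))
cv2.imwrite(f"pics/{sys.argv[1]}.png",np.hstack(ims))
F=np.array(F); print(e,"standoff",(e-[.512,-.077,.0627])@n,"F",F.mean(0),F.std(0),"Fn",F.mean(0)@n)
E
python3 fin.py g
```

```text
scene crop px: land [227. 253.] collar mid [303. 136.] sleeve [324. 104.] spot [229. 248.]
top crop px: land [187. 199.] collar mid [203. 255.] sleeve [207. 270.] spot [194. 199.]
[ 0.48213119 -0.07688624  0.14821473] standoff 0.09054305712878462 F [-0.20794937 -0.24145481  0.51823256] [0.58344466 0.47104817 0.52916653] Fn 0.5643886004853573
```

View pics/g.png

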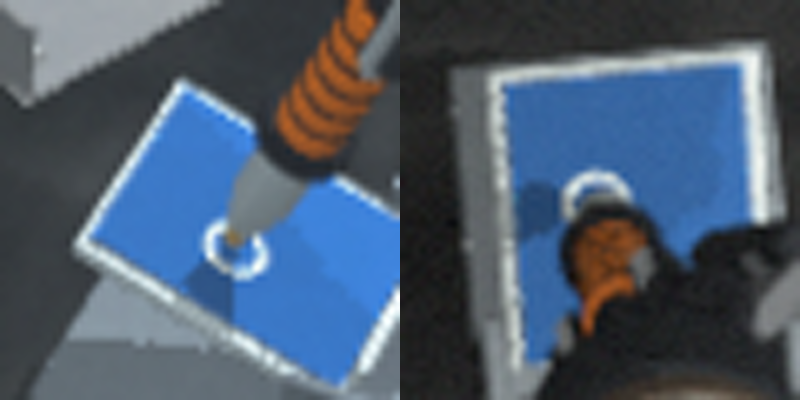

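>>> play_rows(targets=[{"grip": 255, "linear": [0.03, 0, -0.1], "delta_rot": [0, 0, 0]}, {"grip": 255, "linear": [0.07, 0, -0.2], "delta_rot": [0, 0, 0]}, {"grip": 255, "linear": [0.1, 0, -0.3], "delta_rot": [0, 0, 0]}, {"grip": 255, "linear": [0.12, 0, -0.36], "delta_rot": [0, 0, 0]}, {"grip": 255, "linear": [0.12, 0, -0.36], "delta_rot": [0, 0, 0]}, {"grip": 255, "linear": [0.12, 0, -0.36], "delta_rot": [0, 0, 0]}, {"grip": 255, "linear": [0.12, 0, -0.36], "delta_rot": [0, 0, 0]}])

```text
time: 18.9
ee_pos: [0.4833, -0.0769, 0.1445]
tcp_rot: [168.1, -15.1, 43.5]
wrist_force: [-1.0, 0.3, 1.5]
opening: 0.0219
grasp_force: 40.1
```

```bash
python3 fin.py k
```

```text
scene crop px: land [227. 253.] collar mid [298. 143.] sleeve [319. 111.] spot [229. 248.]
top crop px: land [187. 200.] collar mid [202. 252.] sleeve [207. 267.] spot [194. 199.]
[ 0.48329975 -0.07686625  0.14454333] standoff 0.08669268222154769 F [-0.70827076 -0.66676988  1.60155849] [0.5521531  0.51306007 0.48992295] Fn 1.7636633196195042
```

View pics/k.png

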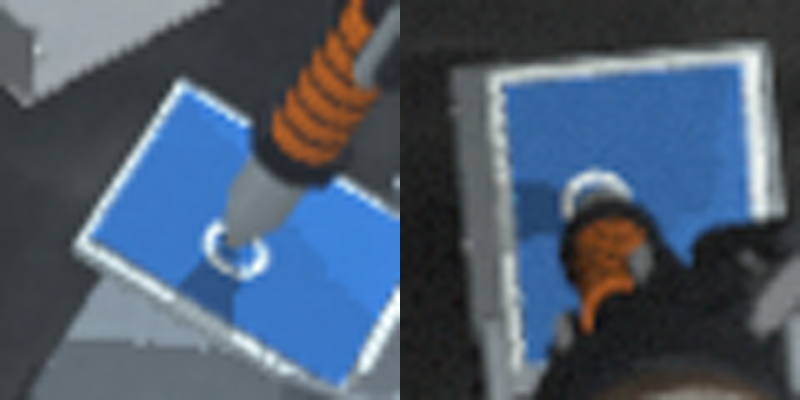

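The tip sits inside the ring at about (233, 245) in the scene crop, with the ring centred at about (236, 248). The net push is about 2.9 N, which is roughly half travel, so I'm handing in.

```bash
python3 -c "
from workcell import bot
print(bot.job_done())"
```

```text
the job is handed in; nothing more can be done
None
```

The job is handed in, with no verdict returned: I zeroed the probe on the steel disc and it is now held square to the panel, its tip inside the white ring and pressed about half way in (about 2.9 N).

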